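# Scrub the strainer cassette and unclip it

## Task

Scrub out the strainer cassette while it sits clipped in its dock: take the long brush out of the aluminium canister, work it down to the floor of the cassette's open well and back up to its rim at least three times, and stand the brush back in the canister. Then pinch the cassette's two side catches fully together to free it, lift it straight up and finish while still pinching and holding it, level and still, about 10 cm above its seat in the dock; do not put it down or let go. Leave the other things on the bench where they are.

Things in the scene. Friction and masses are not known exactly. Their poses are not given: they have to be found in the camera images.
- dock: grey metal dock fixed to the bench: plate 106 x 104 mm, 8 thick, guide walls up to 30 mm above the bench around the cassette's foot (1 mm play). Origin: centre of its underside; z up, x along the cassette's long side, y across the two catches. Ledges on its +y and -y sides hook over the catches' barbs: the cassette cannot rise until both catches are pinched in.
- cassette: aluminium strainer cassette, 60 (x) x 44 (y) x 60 mm high, 0.12 to 0.24 kg. Open well on top: 48 (x) by 30 mm (y), floor 3 mm and rim 60 mm above the underside. Origin: centre of underside, 8 mm above the bench when seated; axes as the dock's. At +y and -y two black catches: upright plates 22 mm wide (x), 4 thick; their finger tabs rise above the rim to 87 mm over the underside.
- well_rim (a point): centre of the well's mouth, 60 mm above the cassette's underside; axes as the cassette's
- catch_l_tab (a point): point on the outer face of the +y catch's finger tab, where a finger presses: 29 mm from the cassette's centre plane (58 mm over both tabs when released, 44 mm when fully pinched), 72 mm above the cassette's underside and 15 mm below the tab's top
- catch_r_tab (a point): the same point on the -y catch
- catch_l (a joint): how far the +y catch is pressed towards the cassette's middle: 0 released, 0.007 m fully in (stop). A spring pushes it out: 2 N released, 5.5 N fully in. Its barb is clear of the ledge from about 0.005 m. Fully in, both catches stand on their stops and carry the cassette.
- catch_r (a joint): the same for the -y catch, pressed towards +y
- canister: screw-top aluminium canister without its lid, fixed to the bench: 64 mm across, shoulder at 85 mm, neck 40 mm outside and 32 mm inside diameter, rim 105 mm above the bench. Origin: centre of its underside; z up. The brush stands upright in its neck.
- brush: long upright brush, 154 mm, 0.04 to 0.09 kg. From the bottom: white bristle head 21 mm across (18 solid), 50 long; steel rod; grey collar disc 44 mm across, 4 thick, its underside at 95 mm; wooden handle 14 mm across from 99 to 154 mm. Origin: bristle end, on the axis; z towards the handle. At rest the collar lies on the canister's rim, bristle end 10 mm above the bench.
- brush_tip (a point): the bristle end of the brush, on its axis (the brush's origin)
- lid: round knurled aluminium lid of the canister, lying flat, 51 mm across, 16 high. Bystander, loose; origin at its underside
- saucer: white porcelain saucer, 100 mm across, 18 high. Bystander, loose; origin at its underside
- parts_cup: amber plastic parts cup, 64 mm across, 50 high. Bystander, loose; origin at its underside
- plug_wrench: chrome spark plug wrench lying down, about 92 mm long with a 100 mm cross bar. Bystander, loose; origin at its underside
- float_gauge: flat steel float gauge, 120 mm long, 4 thick, T-shaped. Bystander, loose; origin at its underside
- carburetor: carburettor body standing upright, about 100 mm high, 85 long. Bystander, loose; origin at its underside
Things that resemble listed ones, but are neither listed nor needed, are in the scene too. What is shaped like the canister but orange or turquoise is not meant.

How it is judged:
On the way, in this order (a step that is already met when the one before it is completed fails the run):
1. first stroke: bristle end down near the floor of the cassette's well (x of brush_tip in the frame of cassette between -0.024 and 0.024 m and y of brush_tip in the frame of cassette between -0.015 and 0.015 m and z of brush_tip in the frame of cassette between 0 and 0.02 m), for 0.05 s.
2. first stroke: bristle end back up to the upper part of the well, or above it (x of brush_tip in the frame of cassette between -0.024 and 0.024 m and y of brush_tip in the frame of cassette between -0.015 and 0.015 m and z of brush_tip in the frame of cassette above 0.04 m), for 0.05 s.
3. second stroke: bristle end down near the floor of the cassette's well (all of step 1), for 0.05 s.
4. second stroke: bristle end back up to the upper part of the well, or above it (all of step 2), for 0.05 s.
5. third stroke: bristle end down near the floor of the cassette's well (all of step 3), for 0.05 s.
6. third stroke: bristle end back up to the upper part of the well, or above it (all of step 4), for 0.05 s.
7. the brush stands in the canister again, collar on the rim (horizontal distance between brush and canister below 0.012 m and z of brush_tip in the frame of canister below 0.02 m and angle between brush's own z axis and vertical below 0.15 rad and contact force between the fingers and brush below 0.1 N and linear speed of brush below 0.03 m/s), for 0.2 s.
At the end, for the whole second after the job is handed in: Fingers hold the cassette, both catches in over 5 mm, 60 to 200 mm above its seat, within 60 mm sideways of the dock, tilt under 0.2 rad, at rest, touching no dock, brush or canister. Brush in the canister: bristle end under 20 mm above its underside, within 12 mm of its axis, tilt under 0.15 rad (z of cassette in the frame of dock between 0.068 and 0.208 m and horizontal distance between cassette and dock below 0.06 m and angle between cassette's own z axis and vertical below 0.2 rad and linear speed of cassette below 0.03 m/s and value of joint each of catch_l, catch_r above 0.005 m and contact force between the fingers and cassette above 3 N and contact force between cassette and dock below 0.1 N and contact force between cassette and brush below 0.1 N and contact force between cassette and canister below 0.1 N and horizontal distance between brush and canister below 0.012 m and z of brush_tip in the frame of canister below 0.02 m and angle between brush's own z axis and vertical below 0.15 rad); the arm keeps its last pose, push and grip.
It fails at once if another thing on the bench was moved more than 30 mm (distance of any of lid, saucer, parts_cup, plug_wrench, float_gauge, carburetor from where it was at the start of the episode above 0.03 m).
It also fails if it takes over 56 s, if anything falls off the work surface, if the arm or the gripper's body presses on something with over 40 N, if the wrist force passes 120 N, or if a joint passes its speed limit or range.

## Robot

A 7-joint arm with a two-finger parallel gripper is mounted at the origin on the work surface. World frame = base frame: x ahead of the robot, y to its left, z up, the work surface at z = 0. Lengths are in m, angles in rad, forces in N, time in s.
With the tool pointing down it reaches from about 0.4 to 0.85 m from the base axis. Payload 6.9 kg.
Tool frame: the origin (TCP) lies midway between the tips of the shut fingers; the grasp point (between the pads) lies 19 mm behind it; z points along the fingers, y is the line along which they close (so a half turn about z gives the same grasp; the last joint's range is limited). The gripper opens to 85 mm and grips with 20 to 120 N. Pads are 22 mm wide; open, the fingers measure 114 mm over their backs; the gripper's body (76 mm by 85 mm) begins 54 mm behind the grasp point. The pads swing forward as they close: fully open they stand 13 mm farther back than shut.
Start: joints at [-1.137, 0.507, -0.238, 1.5, 0.126, 1.149, -0.155], TCP at [0.201, 0.592, 0.194] pointing down, gripper open.
Joint ranges: [-3.08, 3.08], [-0.24, 2.05], [-1.43, 1.35], [0, 2.5], [-1.52, 4.66], [0.17, 1.96], [-2.89, 2.89]. Speed limits (rad/s): [2.39, 2.39, 3.14, 3.14, 3.14, 3.14, 3.14].

## Interface

Orientations are given as [roll, pitch, yaw] about the fixed x, y, z axes, in that order (R = Rz(yaw) Ry(pitch) Rx(roll)).
In Python, from bench import arm gives the robot as it stands.
- The arm moves only by the shell command python3 -m handwheel 'ROWS' [FORCE]. ROWS is JSON, a list of rows, each a list of 7 numbers: the gripper's target within -1 to 1 (fully open at 1, half-way at 0, shut at -1), then the shift along the tool's x, y, z in cm, then the turn, a rotation vector about the tool's x, y, z in degrees. A call has 1 to 8 rows; each row is the pose to reach, as a shift and turn from the pose commanded when the call began, along the tool's axes at that moment; what a row does not reach only later rows make up. A row lasts 1/8 s, in which the tool goes at most 62.5 mm and 10.7 degrees, less where a joint would pass 70% of its speed; a pose out of reach is approached as far as the arm can. A call with a gripper value outside its range is refused whole. The fingers move at their own pace and stop on an object; FORCE is the grip in N (left out, the last holds). Time passes only in rows, so rows that repeat a pose let the fingers close. It gives the time, the measured TCP pose, the force, the opening and the grip force at its end, in the units of the state.
- arm.observe(): the state, without advancing time (a new reading comes with each control period).
- arm.get_image(name): name is "scene" or "top" or "wrist"; returns a dict with "color" (420x560x3 uint8, red, green, blue), "depth" (420x560 float32, m along the optical axis (not along the pixel's ray), 0 where there is no reading), "intrinsics" (3x3 intrinsics, pixels), "R" (3x3) and "t" (3): a world point X has camera coordinates R X + t; the wrist camera has in their place "hand_eye" (4x4, takes a point from camera to tool coordinates, whose origin is the TCP and whose axes are the flange's). Camera axes: x right, y down, z forward; pixel columns grow to the right and rows downward; lengths in m; the calibration is good to about 2 mm. The wrist camera is an equidistant fisheye: a pixel r from the principal point sees the ray r / f radians off the axis. A picture is of the moment at which its call begins: read the wrist's pose just before it.
- arm.job_done(): hands the job in; it is judged then, once.
The state is a dict: "clock": time; "joint_pos": joint angles; "joint_vel": joint speeds; "joint_efforts": joint torques, N m; "position": TCP position; "ee_rot": TCP orientation; "contact_force": force on the tool from outside, world axes, zero at the start; "ft_torque": the same for the moment, N m; "finger_gap": finger opening in m; "gripper_force": force on a finger pad.
Only numpy, scipy, OpenCV 4.12 (cv2) and the standard library are available. Lean on these libraries where they do the work, as an engineer would, in place of code of your own. Each camera call takes 0.05 s, during which the arm holds its last target. There are 200 camera calls.

## Working session

There is one attempt and no reset: what is moved stays moved. The work goes in short steps, Python scripts to look and compute and a shell command to move; the robot and the scene stay as the last step left them, time stands still between calls to the robot, and variables do not carry over. Pictures are saved under pics/ and viewed, at most 10 in all, crops included, and the job is handed in when it is done.

```bash
ls; mkdir -p pics; python3 - <<'E'
from bench import arm
import cv2,numpy as np
s=arm.observe();print(s['clock'],s['position'],s['ee_rot'],s['finger_gap'])
for n in("scene","top"):
    d=arm.get_image(n);np.savez(f'pics/{n}.npz',**d);cv2.imwrite(f'pics/{n}.png',d['color'][:,:,::-1])
    print(n,d['intrinsics'],d['R'],d['t'])
E
```

```text
pics
0.0 [0.20116507 0.59113577 0.19342463] [-3.13979253e+00  7.92407538e-05  2.81373255e+00] 0.08565311476056392
scene [[417.47679963   0.         283.17804332]
 [  0.         417.47679963 206.50853893]
 [  0.           0.           1.        ]] [[-0.85492226  0.51862558  0.01163785]
 [ 0.41451282  0.69644371 -0.58578603]
 [-0.31190873 -0.49597748 -0.81038218]] [ 0.51016774 -0.16729517  1.10516844]
top [[404.71317134   0.         273.75911287]
 [  0.         404.71317134 210.62462541]
 [  0.           0.           1.        ]] [[-0.00806426 -0.9993661   0.0346751 ]
 [-0.98214568  0.00139819 -0.18811675]
 [ 0.18794902 -0.03557303 -0.98153437]] [-0.0406348   0.58004427  0.86365397]
```

View pics/scene.png

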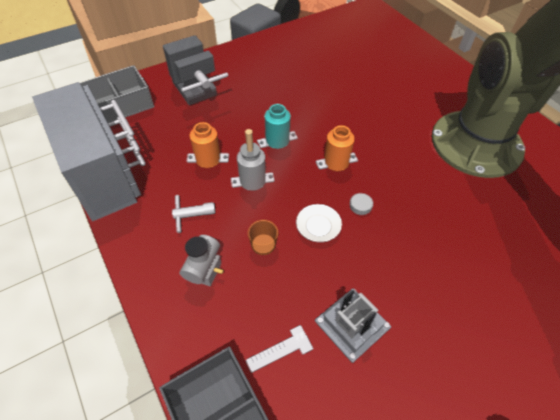

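View pics/top.png

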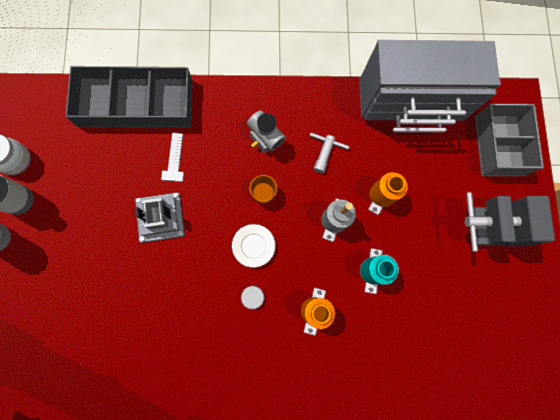

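The scene view shows the brush in the grey canister at about (250,160) and the dock with the cassette at (353,322). In the top view they are at (340,213) and (158,217).

```bash
cat >h.py <<'E'
import numpy as np,cv2
from scipy.spatial.transform import Rotation as Ro
def cloud(d):
    K=d['intrinsics'];v,u=np.indices(d['depth'].shape);z=d['depth']
    c=np.stack([(u-K[0,2])/K[0,0]*z,(v-K[1,2])/K[1,1]*z,z],-1)
    return (c-d['t'])@d['R']
def ray(d,u,v,h):
    K=d['intrinsics'];r=d['R'].T@np.array([(u-K[0,2])/K[0,0],(v-K[1,2])/K[1,1],1]);o=-d['R'].T@d['t']
    return o+r*(h-o[2])/r[2]
E
python3 - <<'E'
from h import *
for n,b,bc in(("scene",(300,280,400,370),(225,120,280,195)),("top",(125,180,195,250),(315,190,365,245))):
    d=dict(np.load(f'pics/{n}.npz'));P=cloud(d);C=d['color'].astype(int)
    print(n,'bench z',np.median(P[200:220,300:340,2]) if n=='top' else P[300,450,2])
    x0,y0,x1,y1=b;Q=P[y0:y1,x0:x1].reshape(-1,3)
    c=C[y0:y1,x0:x1].reshape(-1,3);red=(c[:,0]>1.8*c[:,1]+15)
    for lo,hi in((.004,.012),(.022,.034),(.06,.072),(.08,.1)):
        q=Q[(Q[:,2]>lo)&(Q[:,2]<hi)&~red]
        if len(q)>5:
            r=cv2.minAreaRect((q[:,:2]*1000).astype(np.float32));print(lo,len(q),r,q.mean(0))
    x0,y0,x1,y1=bc;Q=P[y0:y1,x0:x1].reshape(-1,3)
    for lo,hi in((.1,.107),(.108,.113),(.12,.155),(.155,.175)):
        q=Q[(Q[:,2]>lo)&(Q[:,2]<hi)]
        if len(q)>3: print(lo,len(q),q.mean(0),cv2.minEnclosingCircle((q[:,:2]*1000).astype(np.float32)))
E
```

```text
scene bench z -6.967649597374089e-05
0.004 1066 ((604.84716796875, 227.93560791015625), (169.41192626953125, 110.22528839111328), 4.0833516120910645) [0.60051055 0.23479454 0.00795362]
0.022 870 ((576.5372924804688, 226.0337677001953), (80.02074432373047, 84.70137786865234), 8.732049942016602) [0.58558729 0.23457842 0.02940516]
0.06 374 ((576.8162841796875, 226.74725341796875), (61.74604797363281, 57.91984939575195), 7.632294178009033) [0.57803864 0.22625966 0.06655242]
0.08 107 ((576.8728637695312, 226.3199005126953), (22.658863067626953, 58.824581146240234), 8.415828704833984) [0.57784775 0.22731382 0.09140415]
0.1 23 [ 0.57096667 -0.17513294  0.10379271] ((570.0250244140625, -188.98910522460938), 20.539506912231445)
0.108 164 [ 0.57102669 -0.18690582  0.10990444] ((569.9568481445312, -189.76353454589844), 22.89754295349121)
0.12 73 [ 0.57167971 -0.18557372  0.13860449] ((570.9656372070312, -187.89227294921875), 7.2462382316589355)
0.155 45 [ 0.57045324 -0.18860741  0.162469  ] ((568.8661499023438, -190.2366485595703), 8.2694730758667)
top bench z 0.0017833073549357698
0.004 673 ((
[... 301 characters left out ...]
03515625, 225.19793701171875), (60.99325180053711, 56.907474517822266), 7.337222576141357) [0.57441305 0.22661811 0.06689237]
0.08 72 ((575.14990234375, 226.5047149658203), (21.38078498840332, 59.52642059326172), 9.235346794128418) [0.57415884 0.22475731 0.09129329]
0.1 23 [ 0.56430923 -0.19019933  0.10622726] ((569.6746215820312, -190.24078369140625), 21.990034103393555)
0.108 183 [ 0.56803215 -0.1870493   0.10966973] ((569.6663818359375, -189.42831420898438), 21.933504104614258)
0.12 34 [ 0.56623675 -0.18587753  0.13871467] ((568.2349853515625, -188.69476318359375), 6.697358131408691)
0.155 43 [ 0.56879116 -0.18932197  0.1632677 ] ((569.63037109375, -189.83995056152344), 7.044018268585205)
```

```bash
cat >>h.py <<'E'
def plan(arm,*ways):
    "ways: (x,y,z,yawdeg) -> shift cm, rotvec deg in present tool axes, tool pointing down"
    s=arm.observe();R=Ro.from_euler('xyz',s['ee_rot'])
    print('t',s['clock'],np.round(s['position'],4),np.round(np.degrees(s['ee_rot']),2),'gap',round(s['finger_gap'],4))
    for w in ways:
        T=Ro.from_euler('xyz',[180,0,w[3]],degrees=True)
        print(np.round(R.inv().apply(np.array(w[:3])-s['position'])*100,2),np.round((R.inv()*T).as_rotvec(degrees=True),2))
E
python3 -c "
from h import *;from bench import arm
plan(arm,(.46,.25,.24,188.3),(.5697,-.1895,.24,188.3))"
```

```text
t 0.1 [0.2012 0.5912 0.1935] [-179.91    0.    161.22] gap 0.0854
[-35.49 -23.98  -4.61] [-9.000e-02 -2.000e-02 -2.708e+01]
[-60.03 -62.05  -4.55] [-9.000e-02 -2.000e-02 -2.708e+01]
```

```bash
python3 -m handwheel '[[1,-35.5,-24,-4.6,0,0,-27],[1,-35.5,-24,-4.6,0,0,-27],[1,-35.5,-24,-4.6,0,0,-27],[1,-35.5,-24,-4.6,0,0,-27],[1,-35.5,-24,-4.6,0,0,-27],[1,-35.5,-24,-4.6,0,0,-27],[1,-35.5,-24,-4.6,0,0,-27],[1,-35.5,-24,-4.6,0,0,-27]]'
python3 -c "
from h import *;from bench import arm
plan(arm,(.5697,-.1895,.24,188.3))"
```

```text
clock: 1.1
position: [0.4631, 0.2451, 0.2402]
ee_rot: [-3.139, 0.001, -3.007]
contact_force: [-1.2, 1.5, -0.8]
finger_gap: 0.0853
gripper_force: 0.0
t 1.1 [0.4631 0.2451 0.2402] [-1.7986e+02  4.0000e-02 -1.7229e+02] gap 0.0853
[ -4.73 -44.5    0.12] [-0.14  0.04 -0.59]
```

```bash
python3 -m handwheel '[[1,-4.7,-44.5,0,0,0,0],[1,-4.7,-44.5,0,0,0,0],[1,-4.7,-44.5,0,0,0,0],[1,-4.7,-44.5,0,0,0,0],[1,-4.7,-44.5,0,0,0,0],[1,-4.7,-44.5,0,0,0,0],[1,-4.7,-44.5,0,0,0,0],[1,-4.7,-44.5,0,0,0,0]]'
python3 -m handwheel '[[1,0,0,0,0,0,0],[1,0,0,0,0,0,0]]'
python3 - <<'E'
from h import *;from bench import arm
plan(arm,(.5697,-.1895,.123,188.3))
d=arm.get_image('wrist');np.savez('pics/w1.npz',**d);cv2.imwrite('pics/w1.png',d['color'][:,:,::-1]);print(d['intrinsics'],d['hand_eye'])
E
```

```text
clock: 2.1
position: [0.5698, -0.1881, 0.2391]
ee_rot: [-3.14, -0.002, -3.004]
contact_force: [-0.2, 1.5, 0.0]
finger_gap: 0.0853
gripper_force: 0.0
clock: 2.35
position: [0.5703, -0.1808, 0.2402]
ee_rot: [3.14, -0.0, -2.995]
contact_force: [0.0, 0.5, 0.5]
finger_gap: 0.0854
gripper_force: 0.0
t 2.35 [ 0.5703 -0.1808  0.2402] [ 179.92   -0.   -171.6 ] gap 0.0854
[ 0.19 -0.87 11.72] [ 0.08 -0.    0.1 ]
[[325.1922621    0.         281.39546819]
 [  0.         325.1922621  210.16236628]
 [  0.           0.           1.        ]] [[-4.22568498e-04 -9.55082774e-01 -2.96338853e-01  7.51988541e-02]
 [ 9.99999908e-01 -4.24056646e-04 -5.92539935e-05 -3.73856458e-04]
 [-6.90719916e-05 -2.96338851e-01  9.55082866e-01 -1.80062734e-01]
 [ 0.00000000e+00  0.00000000e+00  0.00000000e+00  1.00000000e+00]]
```

View pics/w1.png

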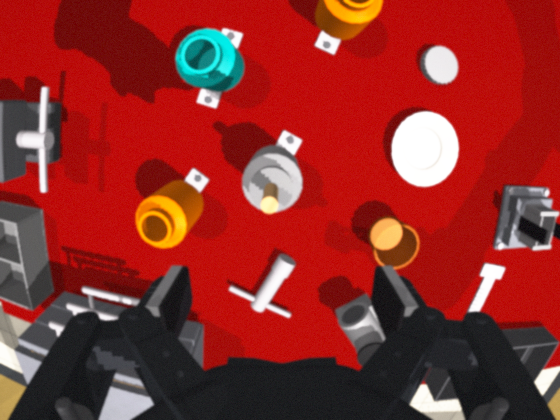

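The wrist view shows the brush handle's top at about (270,204), close to the middle between the open fingers. I'll check it by ray before going down.

```bash
cat >>h.py <<'E'
def wray(d,s,u,v,h):
    K=d['intrinsics'];a=np.array([u-K[0,2],v-K[1,2]])/K[0,0];r=np.linalg.norm(a)
    c=np.r_[np.sin(r)*a/r,np.cos(r)];H=d['hand_eye'];R=Ro.from_euler('xyz',s['ee_rot'])
    o=R.apply(H[:3,3])+s['position'];w=R.apply(H[:3,:3]@c);return o+w*(h-o[2])/w[2]
E
python3 - <<'E'
from h import *;from bench import arm
d=dict(np.load('pics/w1.npz'));print(wray(d,arm.observe(),270,205,.164))
E
```

```text
[ 0.57169225 -0.1905067   0.164     ]
```

```bash
python3 -m handwheel '[[1,0.1,-0.9,0,0,0,0],[1,0.1,-0.9,3,0,0,0],[1,0.1,-0.9,7,0,0,0],[1,0.1,-0.9,10,0,0,0],[1,0.1,-0.9,11.7,0,0,0],[1,0.1,-0.9,11.7,0,0,0],[-1,0.1,-0.9,11.7,0,0,0],[-1,0.1,-0.9,11.7,0,0,0]]' 30
python3 -m handwheel '[[-1,0,0,0,0,0,0],[-1,0,0,0,0,0,0],[-1,0,0,0,0,0,0],[-1,0,0,0,0,0,0]]'
```

```text
clock: 3.4
position: [0.5711, -0.1928, 0.1244]
ee_rot: [-3.141, 0.002, -2.998]
contact_force: [0.2, -0.9, -0.5]
finger_gap: 0.052
gripper_force: 0.0
clock: 3.9
position: [0.5708, -0.1925, 0.1237]
ee_rot: [-3.141, 0.001, -2.998]
contact_force: [0.1, 0.1, 4.5]
finger_gap: 0.0111
gripper_force: 29.4
```

```bash
python3 -m handwheel '[[-1,0,0,-3,0,0,0],[-1,0,0,-7,0,0,0],[-1,0,0,-11,0,0,0],[-1,0,0,-13,0,0,0],[-1,0,0,-13,0,0,0],[-1,0,0,-13,0,0,0]]'
python3 - <<'E'
from h import *;from bench import arm
plan(arm,(.5755,.2265,.255,188.3))
d=arm.get_image('scene');P=cloud(d);np.savez('pics/s2.npz',**d)
x=arm.observe()['position'];m=(np.hypot(*(P[...,:2]-x[:2]).transpose(2,0,1))<.03)&(P[...,2]>.11)&(P[...,2]<x[2]-.01)
c=d['color'].astype(int)
for lo in np.arange(.11,.26,.015):
    q=P[m&(P[...,2]>lo)&(P[...,2]<lo+.015)]
    if len(q): print(round(lo,3),len(q),q.mean(0)-x)
cv2.imwrite('pics/s2.png',cv2.resize(d['color'][60:260,150:400,::-1],None,fx=3,fy=3))
E
```

```text
clock: 4.65
position: [0.5698, -0.1925, 0.2518]
ee_rot: [3.141, -0.002, -2.998]
contact_force: [0.0, 0.3, -0.7]
finger_gap: 0.011
gripper_force: 29.2
t 4.65 [ 0.5698 -0.1925  0.2518] [ 1.7995e+02 -1.2000e-01 -1.7179e+02] gap 0.011
[-6.55 41.39 -0.3 ] [ 0.05 -0.12 -0.09]
0.14 47 [ 0.00121542  0.00997541 -0.10353313]
0.155 48 [ 0.00128284  0.00939752 -0.08946209]
0.17 54 [ 0.00131     0.00931786 -0.07448086]
0.185 60 [ 7.22904043e-05  5.86723065e-03 -6.17835208e-02]
0.2 22 [-0.00058557  0.00509757 -0.04491283]
0.215 6 [ 0.00078472  0.00516981 -0.03457193]
0.23 230 [ 0.00102024  0.00631937 -0.01372113]
```

View pics/s2.png

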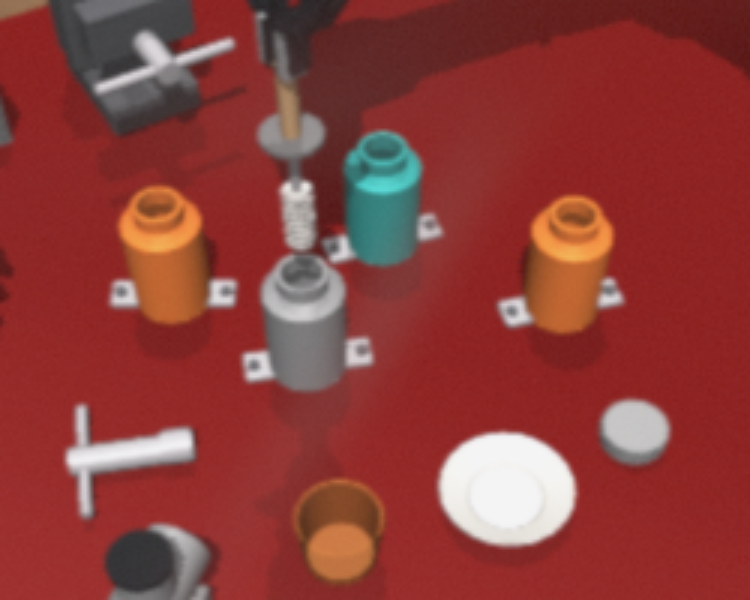

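The brush hangs straight from the fingers, with the white head at about (298,215) and clear of the canister neck. Next I'll carry it over the cassette.

```bash
python3 -m handwheel '[[-1,-1,5,0,0,0,0],[-1,-2,11,0,0,0,0],[-1,-3,17,0,0,0,0],[-1,-4,23,0,0,0,0],[-1,-4.8,29,0,0,0,0],[-1,-5.8,35,0,0,0,0],[-1,-6.4,39.5,0,0,0,0],[-1,-6.7,41.2,0,0,0,0]]'
python3 -m handwheel '[[-1,0,0,0,0,0,0],[-1,0,0,0,0,0,0],[-1,0,0,0,0,0,0]]'
python3 - <<'E'
from h import *;from bench import arm
plan(arm,(.577,.2245,.252,188.3))
d=arm.get_image('scene');P=cloud(d);s=arm.observe();x=s['position']
o=-d['R'].T@d['t'];v=(o-x)[:2];v/=np.linalg.norm(v)
m=(np.hypot(*(P[...,:2]-x[:2]).transpose(2,0,1))<.03)&(P[...,2]>.11)
for lo,hi in((.135,.155),(.155,.175),(.193,.215),(.236,.25)):
    q=P[m&(P[...,2]>lo)&(P[...,2]<hi)]
    if len(q): print(lo,len(q),(q.mean(0)-x)*1000,'cam dir',v)
# tip pixel edge in scene picture: width centre of the white head
c=d['color'];cv2.imwrite('pics/s3.png',cv2.resize(c[200:350,270:470,::-1],None,fx=3,fy=3))
w=arm.get_image('wrist');np.savez('pics/w3.npz',**w)
t=arm.get_image('top');np.savez('pics/t3.npz',**t);np.savez('pics/s3.npz',**d)
E
```

```text
clock: 5.7
position: [0.5764, 0.2286, 0.2516]
ee_rot: [3.14, -0.003, -2.993]
contact_force: [0.8, -0.7, 0.1]
finger_gap: 0.0106
gripper_force: 29.2
clock: 6.08
position: [0.5784, 0.2226, 0.2533]
ee_rot: [-3.141, 0.0, -3.001]
contact_force: [-0.7, -0.6, -1.3]
finger_gap: 0.0105
gripper_force: 29.2
t 6.075 [0.5784 0.2226 0.2533] [-179.94    0.   -171.95] gap 0.0105
[0.11 0.21 0.13] [-0.06  0.   -0.25]
0.135 50 [   5.26833039    8.28847038 -105.12114098] cam dir [0.83781892 0.54594822]
0.155 67 [  5.71325473   7.9539078  -88.29364157] cam dir [0.83781892 0.54594822]
0.193 15 [  2.15366106   4.32406718 -56.60052004] cam dir [0.83781892 0.54594822]
0.236 520 [  2.56486735   4.10050076 -14.30447526] cam dir [0.83781892 0.54594822]
```

View pics/s3.png

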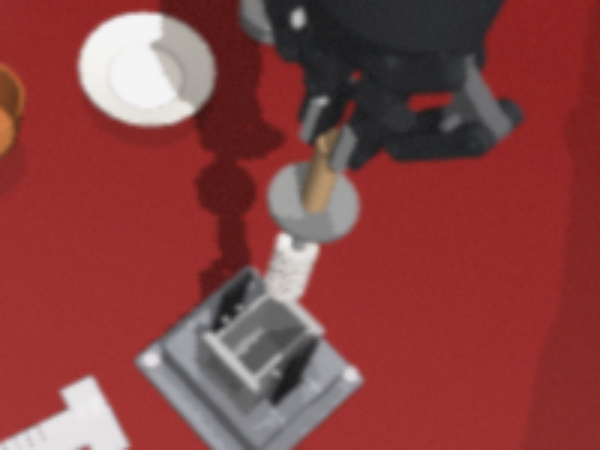

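```bash
python3 -m handwheel '[[-1,0,0,3,0,0,0],[-1,0,0,5,0,0,0],[-1,0,0,7,0,0,0],[-1,0,0,8.5,0,0,0],[-1,0,0,8.5,0,0,0],[-1,0,0,8.5,0,0,0],[-1,0,0,8.5,0,0,0]]'
python3 - <<'E'
from h import *;from bench import arm
d=arm.get_image('scene');np.savez('pics/s4.npz',**d)
cv2.imwrite('pics/s4.png',cv2.resize(d['color'][240:380,290:430,::-1],None,fx=4,fy=4))
E
```

```text
clock: 7.1
position: [0.5784, 0.225, 0.1692]
ee_rot: [3.141, 0.001, -2.998]
contact_force: [-0.7, 0.2, -0.4]
finger_gap: 0.0113
gripper_force: 29.3
```

View pics/s4.png

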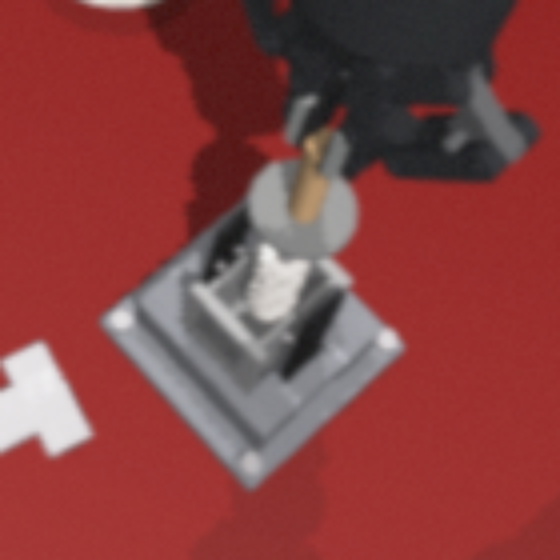

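The head is inside the well's mouth at about (275,285), with no contact force. I'll go down and make the strokes.

```bash
python3 -m handwheel '[[-1,0,-0.1,2,0,0,0],[-1,0,-0.1,3.8,0,0,0],[-1,0,-0.1,3.8,0,0,0],[-1,0,-0.1,3.8,0,0,0],[-1,0,-0.1,3.8,0,0,0]]'
python3 -m handwheel '[[-1,0,0,-2.5,0,0,0],[-1,0,0,-4.3,0,0,0],[-1,0,0,-4.3,0,0,0],[-1,0,0,-4.3,0,0,0],[-1,0,0,-4.3,0,0,0]]'
```

```text
clock: 7.78
position: [0.5786, 0.2241, 0.1313]
ee_rot: [3.141, 0.002, -2.998]
contact_force: [0.6, -0.5, -1.1]
finger_gap: 0.0106
gripper_force: 29.3
clock: 8.4
position: [0.5776, 0.2235, 0.1724]
ee_rot: [-3.141, -0.001, -2.998]
contact_force: [-0.6, -0.6, -0.6]
finger_gap: 0.0112
gripper_force: 29.3
```

```bash
for i in 1 2 3; do python3 -m handwheel '[[-1,0,0,2.3,0,0,0],[-1,0,0,4.2,0,0,0],[-1,0,0,4.2,0,0,0],[-1,0,0,4.2,0,0,0]]' | grep -E 'pos|cont'
python3 -m handwheel '[[-1,0,0,-2.3,0,0,0],[-1,0,0,-4.2,0,0,0],[-1,0,0,-4.2,0,0,0],[-1,0,0,-4.2,0,0,0]]'| grep -E 'pos|cont'; done
python3 -m handwheel '[[-1,0,0,-3,0,0,0],[-1,0,0,-6,0,0,0],[-1,0,0,-8,0,0,0],[-1,0,0,-8,0,0,0],[-1,0,0,-8,0,0,0]]'
python3 - <<'E'
from h import *;from bench import arm
plan(arm,(.571,-.191,.255,188.3))
d=arm.get_image('scene');P=cloud(d);s=arm.observe();x=s['position']
m=(np.hypot(*(P[...,:2]-x[:2]).transpose(2,0,1))<.03)&(P[...,2]>.11)
o=-d['R'].T@d['t']
for lo,hi in((-.114,-.1),(-.1,-.07),(-.06,-.04),(-.016,-.002)):
    q=P[m&(P[...,2]>lo+x[2])&(P[...,2]<hi+x[2])]
    if len(q): print(lo,len(q),(q.mean(0)-x)*1000,q[:,2].min()-x[2])
E
```

```text
position: [0.5783, 0.2239, 0.1316]
contact_force: [-0.6, 0.4, -1.1]
position: [0.5778, 0.2237, 0.173]
contact_force: [-0.3, -0.3, -0.7]
position: [0.5782, 0.2239, 0.1315]
contact_force: [0.2, -0.2, 0.1]
position: [0.5779, 0.2237, 0.173]
contact_force: [-0.5, 0.1, -0.6]
position: [0.5782, 0.2239, 0.1315]
contact_force: [-0.5, 0.1, 0.4]
position: [0.5779, 0.2236, 0.173]
contact_force: [0.2, -0.4, -1.3]
clock: 12.02
position: [0.5775, 0.2235, 0.2517]
ee_rot: [-3.141, -0.002, -2.998]
contact_force: [0.4, 0.0, -1.6]
finger_gap: 0.0108
gripper_force: 29.3
t 12.025 [0.5775 0.2235 0.2517] [-1.7996e+02 -1.2000e-01 -1.7178e+02] gap 0.0108
[  6.56 -40.93  -0.29] [-0.04 -0.12 -0.08]
-0.114 39 [   4.75564588    8.08931409 -107.11254815] -0.11240290339299075
-0.1 119 [  4.74743266   7.91071753 -84.78252453] -0.09996513755331796
-0.06 11 [  1.48250028   4.39691719 -56.1898928 ] -0.05942798408781266
-0.016 484 [  1.96508392   4.48758252 -13.76615152] -0.015992725459836044
```

```bash
python3 - <<'E'
from h import *;from bench import arm
for n in('s3','t3'):
    P=cloud(dict(np.load(f'pics/{n}.npz'))).reshape(-1,3)
    m=np.hypot(P[:,0]-.57,P[:,1]+.19)<.035
    for lo,hi in((.1,.108),):
        q=P[m&(P[:,2]>lo)&(P[:,2]<hi)];print(n,len(q),cv2.minEnclosingCircle((q[:,:2]*1000).astype(np.float32)))
plan(arm,(.571,-.193,.255,188.3))
E
```

```text
s3 108 ((568.5859985351562, -190.12643432617188), 21.260149002075195)
t3 101 ((568.4312744140625, -189.71633911132812), 20.055715560913086)
t 12.075 [0.5774 0.2234 0.2516] [-1.7996e+02 -1.5000e-01 -1.7178e+02] gap 0.0109
[  6.58 -41.12  -0.3 ] [-0.04 -0.15 -0.08]
```

```bash
python3 -m handwheel '[[-1,1,-5,-0.3,0,0,0],[-1,2,-11,-0.3,0,0,0],[-1,3,-17,-0.3,0,0,0],[-1,4,-23,-0.3,0,0,0],[-1,4.8,-29,-0.3,0,0,0],[-1,5.8,-35,-0.3,0,0,0],[-1,6.4,-39.5,-0.3,0,0,0],[-1,6.7,-41.1,-0.3,0,0,0]]' >/dev/null
python3 -m handwheel '[[-1,0,0,0,0,0,0],[-1,0,0,0,0,0,0],[-1,0,0,0,0,0,0],[-1,0,0,0,0,0,0]]'
python3 - <<'E'
from h import *;from bench import arm
plan(arm,(.570,-.1932,.124,188.3))
d=arm.get_image('scene');P=cloud(d);s=arm.observe();x=s['position']
m=(np.hypot(*(P[...,:2]-x[:2]).transpose(2,0,1))<.03)&(P[...,2]>.11)
for lo,hi in((-.114,-.1),(-.1,-.07),(-.06,-.04)):
    q=P[m&(P[...,2]>lo+x[2])&(P[...,2]<hi+x[2])]
    if len(q): print(lo,len(q),(q.mean(0)-x)*1000,q[:,2].min()-x[2])
E
```

```text
clock: 13.58
position: [0.5707, -0.1913, 0.2564]
ee_rot: [3.141, 0.0, -2.996]
contact_force: [-0.7, 0.2, -0.3]
finger_gap: 0.0108
gripper_force: 29.4
t 13.575 [ 0.5707 -0.1913  0.2564] [ 1.7999e+02  1.0000e-02 -1.7168e+02] gap 0.0108
[ 0.1  -0.18 13.24] [0.01 0.01 0.02]
-0.114 38 [   1.34930717    9.35681207 -106.28967361] -0.11197370524895037
-0.1 102 [  2.38687829   9.28838995 -85.27733653] -0.09978264093945438
-0.06 32 [  0.77101398   4.90365239 -49.80114342] -0.059981651657661755
```

```bash
python3 -m handwheel '[[-1,0.05,-0.1,1.5,0,0,0],[-1,0.05,-0.1,3.5,0,0,0],[-1,0.05,-0.1,5.5,0,0,0],[-1,0.05,-0.1,7.5,0,0,0],[-1,0.05,-0.1,9.5,0,0,0],[-1,0.05,-0.1,11.5,0,0,0],[-1,0.05,-0.1,13,0,0,0],[-1,0.05,-0.1,13,0,0,0]]'
python3 -m handwheel '[[-1,0,0,0.2,0,0,0],[-1,0,0,0.2,0,0,0]]'
```

```text
clock: 14.62
position: [0.5695, -0.1932, 0.1251]
ee_rot: [3.141, -0.002, -2.998]
contact_force: [-0.5, -0.6, 0.1]
finger_gap: 0.0107
gripper_force: 31.3
clock: 14.88
position: [0.5703, -0.1938, 0.1247]
ee_rot: [-3.141, 0.001, -2.998]
contact_force: [-0.2, -0.6, -0.4]
finger_gap: 0.0109
gripper_force: 31.3
```

```bash
python3 -m handwheel '[[1,0,0,0,0,0,0],[1,0,0,0,0,0,0],[1,0,0,0,0,0,0],[1,0,0,0,0,0,0],[1,0,0,0,0,0,0],[1,0,0,0,0,0,0],[1,0,0,0,0,0,0]]'
python3 -m handwheel '[[1,0,0,-2,0,0,0],[1,0,0,-5,0,0,0],[1,0,0,-9,0,0,0],[1,0,0,-12,0,0,0],[1,0,0,-12,0,0,0],[1,0,0,-12,0,0,0]]'
python3 - <<'E'
from h import *;from bench import arm
plan(arm,(.5755,.2265,.245,188.3))
for n in('scene','top'):
    d=arm.get_image(n);P=cloud(d).reshape(-1,3);m=np.hypot(P[:,0]-.57,P[:,1]+.19)<.03
    for lo,hi in((.106,.113),(.12,.155),(.155,.175)):
        q=P[m&(P[:,2]>lo)&(P[:,2]<hi)]
        if len(q):print(n,lo,len(q),q.mean(0),cv2.minEnclosingCircle((q[:,:2]*1000).astype(np.float32)),q[:,2].max())
E
```

```text
clock: 15.75
position: [0.5701, -0.1936, 0.1243]
ee_rot: [3.142, -0.0, -2.998]
contact_force: [0.5, -0.0, -0.3]
finger_gap: 0.085
gripper_force: 0.0
clock: 16.5
position: [0.5697, -0.1935, 0.2435]
ee_rot: [3.141, -0.001, -2.998]
contact_force: [0.3, 0.1, -0.8]
finger_gap: 0.0853
gripper_force: 0.0
t 16.5 [ 0.5697 -0.1935  0.2435] [ 1.7998e+02 -6.0000e-02 -1.7178e+02] gap 0.0853
[-6.58 41.49 -0.14] [ 0.02 -0.06 -0.08]
scene 0.106 202 [ 0.57185826 -0.19172447  0.10953405] ((570.2928466796875, -194.1044921875), 23.8572940826416) 0.11293908480171816
scene 0.12 72 [ 0.57198066 -0.19136448  0.13753006] ((570.7166748046875, -194.4597625732422), 6.951225280761719) 0.15477111814160352
scene 0.155 44 [ 0.57127512 -0.19356292  0.1630176 ] ((571.1921997070312, -195.24217224121094), 7.878040313720703) 0.16690427719866938
top 0.106 243 [ 0.56782795 -0.19302362  0.10906089] ((570.4826049804688, -194.5278778076172), 23.147293090820312) 0.11259665225675833
top 0.12 30 [ 0.5660273  -0.19179135  0.13874435] ((567.9412231445312, -194.30978393554688), 6.616597652435303) 0.1544784367113265
top 0.155 47 [ 0.56938673 -0.1949926   0.16365381] ((569.824462890625, -195.23316955566406), 7.166413307189941) 0.16712070505350649
```

```bash
python3 -m handwheel '[[1,-1,5,0,0,0,0],[1,-2,11,0,0,0,0],[1,-3,17,0,0,0,0],[1,-4,23,0,0,0,0],[1,-4.8,29,0,0,0,0],[1,-5.8,35,0,0,0,0],[1,-6.4,39.5,0,0,0,0],[1,-6.6,41.5,0,0,0,0]]' >/dev/null
python3 -m handwheel '[[1,0,0,4,0,0,0],[1,0,0,7,0,0,0],[1,0,0,7,0,0,0],[1,0,0,7,0,0,0],[1,0,0,7,0,0,0]]'
python3 - <<'E'
from h import *;from bench import arm
plan(arm,(.5758,.2265,.058,188.2))
d=arm.get_image('wrist');np.savez('pics/w5.npz',**d);cv2.imwrite('pics/w5.png',d['color'][:,:,::-1])
E
```

```text
clock: 18.23
position: [0.577, 0.2265, 0.1758]
ee_rot: [3.141, 0.002, -2.999]
contact_force: [0.5, -0.1, 0.2]
finger_gap: 0.0854
gripper_force: 0.0
t 18.225 [0.577  0.2265 0.1758] [ 1.7997e+02  1.3000e-01 -1.7182e+02] gap 0.0854
[1.500e-01 1.000e-02 1.178e+01] [ 0.03  0.13 -0.02]
```

View pics/w5.png

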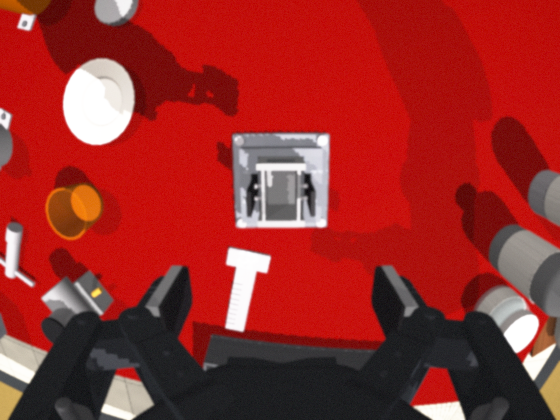

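The wrist view shows the cassette centred at column 281, the image's own centre line, and square to the fingers, with the tabs at (250,192) and (311,192). I'll descend now.

```bash
python3 -m handwheel '[[1,0.1,0,2,0,0,0],[1,0.1,0,5,0,0,0],[1,0.1,0,8,0,0,0],[1,0.1,0,10,0,0,0],[1,0.1,0,11.6,0,0,0],[1,0.1,0,11.6,0,0,0],[1,0.1,0,11.6,0,0,0],[1,0.1,0,11.6,0,0,0]]' 60
python3 -m handwheel '[[-1,0,0,0,0,0,0],[-1,0,0,0,0,0,0],[-1,0,0,0,0,0,0],[-1,0,0,0,0,0,0],[-1,0,0,0,0,0,0],[-1,0,0,0,0,0,0]]'
```

```text
clock: 19.27
position: [0.5757, 0.2266, 0.0593]
ee_rot: [3.141, 0.002, -2.998]
contact_force: [0.1, -0.4, 0.5]
finger_gap: 0.0855
gripper_force: 0.0
clock: 20.02
position: [0.5751, 0.2264, 0.0582]
ee_rot: [-3.142, -0.0, -2.998]
contact_force: [0.7, 0.9, -0.2]
finger_gap: -0.0002
gripper_force: 0.0
```

```bash
python3 - <<'E'
from h import *;from bench import arm
a=arm.get_image('scene');b=arm.get_image('wrist')
np.savez('pics/s6.npz',**a)
cv2.imwrite('pics/s6.png',np.hstack([cv2.resize(a['color'][250:370,290:430],(490,420)),b['color'][100:310,200:355].repeat(2,0).repeat(2,1)])[:,:,::-1])
s=arm.observe();print(s['finger_gap'],s['gripper_force'],s['position'],s['joint_pos'])
E
```

```text
0.0002559281351973653 0.0 [0.57511904 0.2263574  0.05824312] [-0.30562869  0.62564724 -0.1775238   1.69207889  0.13979502  0.83636048
  1.17010996]
```

View pics/s6.png

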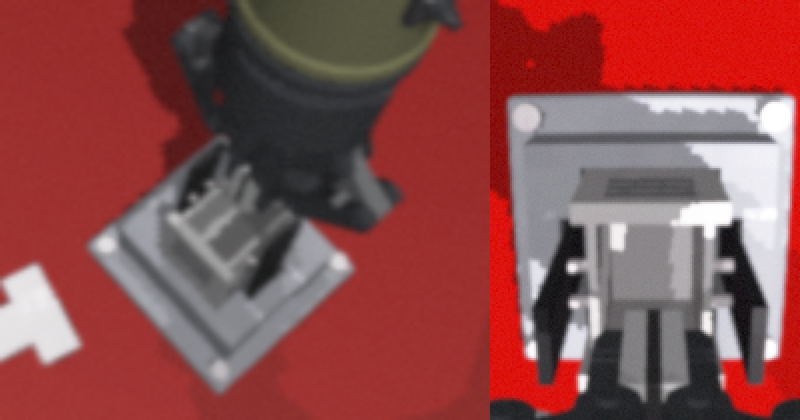

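```bash
python3 - <<'E'
from h import *;from bench import arm
d=dict(np.load('pics/s6.npz'));P=cloud(d).reshape(-1,3)
K=d['intrinsics']
for z in(.058,.077,.095,.13):
    c=d['R']@np.array([.575,.2264,z])+d['t'];p=K@c/c[2];print(z,'crop px',(p[0]-290)*3.5,(p[1]-250)*3.5)
a=np.radians(8.2);A=np.array([[np.cos(a),np.sin(a)],[-np.sin(a),np.cos(a)]])
L=np.c_[(P[:,:2]-[.5768,.2265])@A.T*1000,P[:,2]*1000]
m=(abs(L[:,0])<60)&(abs(L[:,1])<60)
for lo,hi in((62,72),(72,80),(80,88),(88,97),(97,110),(110,130)):
    q=L[m&(L[:,2]>lo)&(L[:,2]<hi)]
    H,_,_=np.histogram2d(q[:,0],q[:,1],bins=12,range=[[-60,60]]*2);print(lo,hi);print(H.astype(int))
E
```

```text
0.058 crop px 236.6630196236767 219.01300595840107
0.077 crop px 242.433898525709 204.97188267059678
0.095 crop px 248.12360997751932 191.1282478754241
0.13 crop px 259.8579133415462 162.5775187702319
62 72
[[ 0  0  0  0  0  0  0  0  0  0  0  0]
 [ 0  0  0  0  0  0  0  0  0  0  0  0]
 [ 0  0  0  0  0  0  0  0  0  0  0  0]
 [ 0  0  0  0  0  0  1  4  1  0  0  0]
 [ 0  0  0  1  0  0  0 10  0  0  0  0]
 [ 0  0  0  4 11  0  0 12  2  0  0  0]
 [ 0  0  0  7  9  0  0  9  7  0  0  0]
 [ 0  0  0  3 11  0  0 13  3  0  0  0]
 [ 0  0  0  5 29 22 21 27  6  0  0  0]
 [ 0  0  0  0  0  3  6  0  0  0  0  0]
 [ 0  0  0  0  0  0  0  0  0  0  0  0]
 [ 0  0  0  0  0  0  0  0  0  0  0  0]]
72 80
[[0 0 0 0 0 0 0 0 0 0 0 0]
 [0 0 0 0 0 0 0 0 0 0 0 0]
 [0 0 0 0 0 0 0 0 0 0 0 0]
 [0 0 0 0 0 0 0 0 0 0 0 0]
 [0 0 0 1 0 0 0 0 0 0 0 0]
 [0 0 0 4 0 0 0 0 3 0 0 0]
 [0 0 0 6 0 0 0 0 4 0 0 0]
 [0 0 0 3 0 0 0 0 6 0 0 0]
 [0 0 0 0 0 0 0 0 0 0 0 0]
 [0 0 0 0 0 0 0 0 0 0 0 0]
 [0 0 0 0 0 0 0 0 0 0 0 0]
 [0 0 0 0 0 0 0 0 0 0 0 0]]
80 88
[[0 0 0 0 0 0 0 0 0 0 0 0]
 [0 0 0 0 0 0 0 0 0 0 0 0]
 [0 0 0 0 0 0 0 0 0 0 0 0]
 [0 0 
[... 965 characters left out ...]
 0  3  9 19  6  0  0  0  0]
 [ 0  0  0  0  0  0  0  0  0  0  0  0]
 [ 0  0  0  0  0  0  0  0  0  0  0  0]
 [ 0  0  0  0  0  0  0  0  0  0  0  0]
 [ 0  0  0  0  0  0  0  0  0  0  0  0]
 [ 0  0  0  0  0  0  0  0  0  0  0  0]]
110 130
[[ 0  0  0  0  0  0  0  0  0  0  0  0]
 [ 0  0  0  0  0  0  0  0  0  0  0  0]
 [ 0  0  0  0  0  0  0  0  0  0  0  0]
 [ 0  0  0  0  0  0  0  0  0  0  0  0]
 [ 0  0  0  0  0  0  0  0  0  0  0  0]
 [ 0  0  0  0  0  0  0  2  0  0  0  0]
 [ 0  0  0  0  5 21 28 14  0  0  0  0]
 [ 0  0  0  0  0  0  0  0  0  0  0  0]
 [ 0  0  0  0  0  0  0  0  0  0  0  0]
 [ 0  0  0  0  0  0  0  0  0  0  0  0]
 [ 0  0  0  0  0  0  0  0  0  0  0  0]
 [ 0  0  0  0  0  0  0  0  0  0  0  0]]
```

```bash
cat >>h.py <<'E'
def wcloud(d):
    "wrist cloud in tool frame"
    K=d['intrinsics'];v,u=np.indices(d['depth'].shape);a=np.stack([u-K[0,2],v-K[1,2]],-1)/K[0,0]
    r=np.linalg.norm(a,axis=-1,keepdims=True)+1e-9;t=np.tan(np.clip(r,0,1.4))
    c=np.concatenate([a/r*t,np.ones_like(r)],-1)*d['depth'][...,None];H=d['hand_eye'];return c@H[:3,:3].T+H[:3,3]
E
python3 - <<'E'
from h import *;from bench import arm
d=arm.get_image('wrist');T=wcloud(d)*1000;s=arm.observe();print(s['position'],s['clock'])
for v in range(215,420,12):
    print(v,[(u,*(int(round(x)) for x in T[v,u])) for u in(240,262,272,281,290,300,322)])
d=dict(np.load('pics/w1.npz'));T=wcloud(d)*1000
print('open');
for v in range(260,340,12): print(v,[(u,*(int(round(x)) for x in T[v,u])) for u in(170,180,190,375,385,395)])
E
```

```text
[0.57513031 0.22639094 0.05828571] 20.175
215 [(240, 8, -28, 25), (262, 1, -15, 47), (272, 1, -7, 47), (281, 1, -1, 47), (290, 1, 6, 46), (300, 1, 13, 46), (322, 8, 27, 24)]
227 [(240, 5, -26, 10), (262, -8, -15, 46), (272, -8, -7, 46), (281, -8, -1, 46), (290, -8, 6, 47), (300, -9, 13, 47), (322, 8, 24, 3)]
239 [(240, -3, -27, 9), (262, -18, -15, 47), (272, -18, -7, 47), (281, -18, -1, 47), (290, -18, 6, 46), (300, -18, 14, 46), (322, 1, 24, 0)]
251 [(240, -8, -26, 3), (262, -27, -15, 44), (272, -26, -7, 43), (281, -25, -1, 41), (290, -26, 6, 42), (300, -26, 14, 43), (322, -4, 24, -5)]
263 [(240, -29, -30, 27), (262, -27, -14, 24), (272, 10, -5, -50), (281, 10, -1, -49), (290, 11, 3, -51), (300, -26, 13, 23), (322, -11, 24, -8)]
275 [(240, -39, -31, 28), (262, 7, -9, -55), (272, 10, -4, -61), (281, 10, -1, -62), (290, 11, 3, -62), (300, 6, 8, -54), (322, -39, 29, 29)]
287 [(240, -66, -35, 57), (262, 7, -8, -65), (272, 11, -4, -72), (281, 11, -1, -71), (290, 12, 3, -73), (300, 7, 7, -65), (322, -67, 34, 59)]
299 [(240, -80, -36, 59), (262, 13, -7, -84), (272, 12, -4, -82), (281, 7, -
[... 1773 characters left out ...]
 6, 42, -53), (385, 10, 44, -61), (395, 11, 48, -62)]
284 [(170, 11, -45, -72), (180, 7, -43, -65), (190, -1, -43, -51), (375, 1, 42, -56), (385, 9, 42, -68), (395, 11, 45, -72)]
296 [(170, 9, -43, -78), (180, 3, -43, -68), (190, -5, -43, -55), (375, -4, 42, -57), (385, 4, 43, -69), (395, 10, 42, -80)]
308 [(170, 5, -43, -81), (180, -2, -43, -70), (190, -11, -43, -56), (375, -9, 42, -60), (385, -1, 42, -72), (395, 6, 42, -82)]
320 [(170, 1, -43, -83), (180, -7, -43, -72), (190, -242, -149, 240), (375, -199, 131, 183), (385, -6, 43, -74), (395, 2, 42, -85)]
332 [(170, 16, -32, -109), (180, -11, -43, -75), (190, -233, -138, 197), (375, -209, 129, 167), (385, -10, 43, -76), (395, 17, 32, -109)]
```

The fingers shut above the tabs. Wrist depth shows the shut fingertips about 40 mm behind the reported TCP, so nothing was touched. I'll raise, reopen, and go about 42 mm lower.

```bash
python3 -m handwheel '[[-1,0,0,-2,0,0,0],[1,0,0,-2,0,0,0],[1,0,0,-2,0,0,0],[1,0,0,-2,0,0,0],[1,0,0,-2,0,0,0],[1,0,0,-2,0,0,0],[1,0,0,-2,0,0,0],[1,0,0,-2,0,0,0]]'
python3 - <<'E'
from h import *;from bench import arm
plan(arm,(.576,.2265,.016,188.2))
d=arm.get_image('wrist');T=wcloud(d)*1000
m=(abs(T[...,0])<30)&(abs(T[...,1])<36)&(T[...,2]>-30)&(T[...,2]<5)
for lo,hi in((-30,-10),(-9,-2)):
    q=T[(abs(T[...,0])<45)&(abs(T[...,1])<36)&(T[...,2]>lo)&(T[...,2]<hi)];print(lo,len(q),cv2.minAreaRect(q[:,:2].astype(np.float32)))
q=T[(abs(T[...,0])<8)&(abs(T[...,1])>36)&(abs(T[...,1])<60)&(T[...,2]<-20)];
for s in(-1,1):
    f=q[q[:,1]*s>0];print('finger',s,len(f),np.percentile(abs(f[:,1]),[2,50]) if len(f) else '',f[:,2].max() if len(f) else '')
E
```

```text
clock: 21.18
position: [0.5752, 0.2264, 0.0783]
ee_rot: [3.142, 0.0, -2.998]
contact_force: [-1.0, 0.6, 0.5]
finger_gap: 0.0856
gripper_force: 0.0
t 21.175 [0.5752 0.2264 0.0783] [ 180.      0.   -171.78] gap 0.0856
[-0.08 -0.    6.23] [0.   0.   0.02]
-30 689 ((-2.1039390563964844, -1.3203411102294922), (58.21207809448242, 22.78297996520996), 89.8178482055664)
-9 172 ((-2.223836898803711, -1.133504867553711), (58.787567138671875, 23.03158950805664), 89.7607421875)
finger -1 3405 [38.21027307 53.51689934] -49.70532505228719
finger 1 3748 [37.43028687 53.43573294] -50.33439958589226
```

```bash
python3 -m handwheel '[[1,-0.15,-0.08,0,0,0,0],[1,-0.15,-0.08,1.5,0,0,0],[1,-0.15,-0.08,3,0,0,0],[1,-0.15,-0.08,4.5,0,0,0],[1,-0.15,-0.08,5.6,0,0,0],[1,-0.15,-0.08,6.2,0,0,0],[1,-0.15,-0.08,6.2,0,0,0],[1,-0.15,-0.08,6.2,0,0,0]]' 60
python3 -m handwheel '[[-1,0,0,0,0,0,0],[-1,0,0,0,0,0,0],[-1,0,0,0,0,0,0],[-1,0,0,0,0,0,0],[-1,0,0,0,0,0,0],[-1,0,0,0,0,0,0]]'
```

```text
clock: 22.22
position: [0.5771, 0.2259, 0.0167]
ee_rot: [3.141, 0.001, -2.998]
contact_force: [0.5, -0.1, 0.1]
finger_gap: 0.0855
gripper_force: 0.0
clock: 22.98
position: [0.5775, 0.226, 0.0187]
ee_rot: [3.141, 0.002, -2.998]
contact_force: [-4.3, -2.6, 16.1]
finger_gap: 0.037
gripper_force: 60.2
```

```bash
python3 -m handwheel '[[-1,0,0,-0.3,0,0,0],[-1,0,0,-0.6,0,0,0],[-1,0,0,-1,0,0,0],[-1,0,0,-1,0,0,0]]'
python3 - <<'E'
from h import *;from bench import arm
for n in('scene','wrist'):
    d=arm.get_image(n)
    if n=='scene':
        P=cloud(d).reshape(-1,3);a=np.radians(8.2);A=np.array([[np.cos(a),np.sin(a)],[-np.sin(a),np.cos(a)]])
        L=np.c_[(P[:,:2]-[.5768,.2265])@A.T*1000,P[:,2]*1000]
        q=L[(L[:,0]>12)&(L[:,0]<33)&(abs(L[:,1])<24)&(L[:,2]>55)&(L[:,2]<95)];print('rim z',np.percentile(q[:,2],[50,80,95]),len(q))
        im=cv2.resize(d['color'][250:370,290:430],(490,420))
    else: im=np.hstack([im,d['color'][100:310,200:355].repeat(2,0).repeat(2,1)])
cv2.imwrite('pics/s7.png',im[:,:,::-1])
E
```

```text
clock: 23.48
position: [0.5768, 0.2258, 0.0263]
ee_rot: [3.142, 0.0, -2.998]
contact_force: [0.7, 0.1, -1.0]
finger_gap: 0.0366
gripper_force: 60.4
rim z [72.58785176 75.32489801 76.48698616] 217
```

View pics/s7.png

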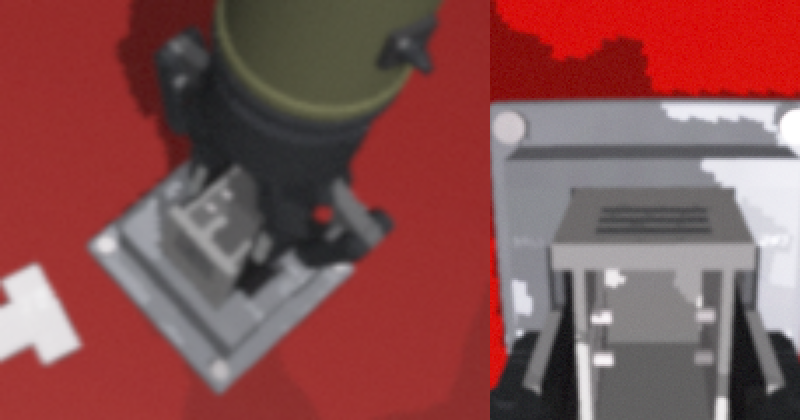

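The rim has risen about 8 mm, the load is nearly zero, and both pads sit on the tabs at (540,350) and (765,345). The cassette is free, so I'll lift it to about 10 cm.

```bash
python3 -m handwheel '[[-1,0,0,-1,0,0,0],[-1,0,0,-2.2,0,0,0],[-1,0,0,-3.6,0,0,0],[-1,0,0,-5,0,0,0],[-1,0,0,-6.4,0,0,0],[-1,0,0,-7.8,0,0,0],[-1,0,0,-8.8,0,0,0],[-1,0,0,-9.2,0,0,0]]' >/dev/null
python3 -m handwheel '[[-1,0,0,0,0,0,0],[-1,0,0,0,0,0,0],[-1,0,0,0,0,0,0],[-1,0,0,0,0,0,0],[-1,0,0,0,0,0,0],[-1,0,0,0,0,0,0]]'
python3 - <<'E'
from h import *;from bench import arm
d=arm.get_image('scene');P=cloud(d).reshape(-1,3);a=np.radians(8.2);A=np.array([[np.cos(a),np.sin(a)],[-np.sin(a),np.cos(a)]])
L=np.c_[(P[:,:2]-[.5768,.2265])@A.T*1000,P[:,2]*1000]
q=L[(L[:,0]>12)&(L[:,0]<36)&(abs(L[:,1])<18)&(L[:,2]>60)&(L[:,2]<200)];print('rim z',np.percentile(q[:,2],[2,50,80,95]),len(q))
m=np.hypot(P[:,0]-.57,P[:,1]+.19)<.03;q=P[m&(P[:,2]>.155)&(P[:,2]<.175)];print('brush',q.mean(0))
d=arm.get_image('wrist');T=wcloud(d)*1000
q=T[(abs(T[...,1])<21)&(T[...,0]>-40)&(T[...,0]<45)&(T[...,2]<-3)&(T[...,2]>-20)];print('rim tool',q.min(0),q.max(0),np.median(q,0))
v=q[q[:,0]>15];G=np.c_[v[:,:2],np.ones(len(v))];print(np.linalg.lstsq(G,v[:,2],rcond=None)[0])
E
```

```text
clock: 25.32
position: [0.5767, 0.2258, 0.1182]
ee_rot: [-3.142, -0.0, -2.998]
contact_force: [0.1, 0.2, -3.1]
finger_gap: 0.0365
gripper_force: 60.4
rim z [109.5686964  150.98633757 166.26506104 167.84998333] 423
brush [ 0.57095943 -0.19388393  0.16266187]
rim tool [-25.46479459 -20.99927797 -19.98473535] [29.95885045 20.97102446 -3.00416726] [-11.34219216  -0.05023641 -12.46788413]
[-1.46416696e+00  2.36642201e-03  3.12365602e+01]
```

```bash
python3 -c "
from bench import arm
print(arm.job_done())"
```

```text
the job is handed in; nothing more can be done
None
```

The job is handed in, with no verdict returned: I made four full strokes of the well (three needed), the brush stands back in the canister about 5 mm off its axis, and the cassette hangs still in the pinched grip about 10 cm above its seat.

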